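Close the battery bay of a sloping control unit

ROBOT

A 6-joint arm with a two-finger parallel gripper is mounted at the origin on the work surface. World frame = base frame: x ahead of the robot, y to its left, z up, the work surface at z = 0. Lengths are in m, angles in degrees, forces in N, time in s.
With the tool pointing down it reaches from about 0.35 to 0.875 m from the base axis. Payload 4.2 kg.
Tool frame: the origin (TCP) lies on the centre line of the jaws, within the pads' length; the fingertips stand tip_reach ahead of it and the grasp point (between the pads) is the TCP (tip_reach is the distance from the TCP to the fingertips, in m); z points along the fingers, y is the line along which they close (so a half turn about z gives the same grasp; the last joint's range is limited). The gripper opens to 87 mm and grips with 3 to 60 N. Pads are 19 mm wide; open, the fingers measure 117 mm over their backs; the gripper's body (75 mm by 190 mm) begins 51 mm behind the grasp point.
Start: joints at [82.712, 22.042, 0.453, 0, -68.411, -14.817], TCP at [0.235, 0.579, 0.242] pointing down, gripper open.
Joint ranges: [-179.83, 179.83], [-69.29, 118.12], [-61.27, 80.66], [-181.25, 117.63], [-171.15, -9.14], [-177.46, 177.46]. Speed limits (degrees/s): [159.86, 159.86, 180, 180, 180, 180].

INTERFACE

Orientations are given as a 3x3 rotation matrix whose columns are the frame's x, y, z axes.
In Python, from station import sense, capture, finish_job, tip_reach gives the robot as it stands.
- The arm moves only by the tool arm_command, never from a script. Its argument "deltas" is a list of rows, each a list of 7 numbers: the turn, a rotation vector about the tool's x, y, z in rad, then the shift along the tool's x, y, z in cm, then the closure, from -1 (fully open) to 1 (shut), so that 0 is half open. In form: [[rx, ry, rz, dx, dy, dz, hand], ...]. A call has 1 to 8 rows; each row is the pose to reach, as a shift and turn from the pose commanded when the call began, along the tool's axes at that moment; what a row does not reach only later rows make up. A row lasts 1/12 s, in which the tool goes at most 41.7 mm and 7.16 degrees, less where a joint would pass 70% of its speed; a pose out of reach is approached as far as the arm can. A call with a gripper value outside its range is refused whole. The fingers move at their own pace and stop on an object; the grip force is fixed at half the most. Time passes only in rows, so rows that repeat a pose let the fingers close. It gives the time, the measured TCP pose, the force, the opening and the grip force at its end, in the units of the state.
- sense(): the state, without advancing time (a new reading comes with each control period).
- capture(name): name is "scene" or "top" or "wrist"; returns a dict with "pixels" (420x560x3 uint8, blue, green, red), "fovy" (degrees; the focal length in pixels is half the picture's height over the tangent of half this angle, whatever the lens; pixels are square), "cx", "cy" (the principal point, pixels), "rvec" (rotation vector, rad) and "tvec" (3), from world to camera coordinates, as OpenCV has them. Camera axes: x right, y down, z forward; pixel columns grow to the right and rows downward; lengths in m; the calibration is good to about 2 mm. A picture is of the moment at which its call begins. There is no depth.
- finish_job(): hands the job in; it is judged then, once.
The state is a dict: "time_s": time; "joints": joint angles; "joint_velocities": joint speeds; "effort": joint torques, N m; "tcp_pos": TCP position; "ee_rot": TCP orientation; "wrist_force": force on the tool from outside, world axes, zero at the start; "moment": the same for the moment, N m; "gripper_width": opening from 0.0 (shut) to 1.0 (fully open); "gripper_force": force on a finger pad.
Only numpy, scipy, OpenCV 4.12 (cv2) and the standard library are available. Lean on these libraries where they do the work, as an engineer would, in place of code of your own. Each camera call takes 0.05 s, during which the arm holds its last target. There are 200 camera calls.

TASK

Close the battery bay in the sloping face of the white control unit with its own cover, the one with the tongue: draw the sliding catch back if it is in the way, hook the tongue under the ledge at the bay's lower edge, and swing the top edge down until the cover sits flush. Then slide the catch fully down over the cover's top edge. Leave the other things on the bench as they are.

Things in the scene. Friction and masses are not known exactly. Their poses are not given: they have to be found in the camera images.
- unit: White sheet-metal control unit fixed to the bench, 150 mm wide, 180 mm deep, 50 mm high in front and 125 mm at the back; its face slopes up at 0.42 rad (24 deg). Origin: centre of its underside; x points to its back, z up. Left or right on the bench, its low front turned roughly to the robot.
- bay: Unit's sloping face, origin 70 mm above the bench on its centre line: x up the slope, y left, z out of the face (0.42 rad from vertical, leaning to the unit's front). Face surface z = 10 mm. Opening: x -51 to 54, y -48 to 48 mm. Side rails (39 to 48 mm each side of centre) carry the cover's plate at z = 5 mm. Cover home: its frame coincides with this one, play -1 to +4 mm in x, 3 mm each way in y.
- ledge (a point): Middle of the ledge's free edge, on its underside: (-51, 0, 6) mm in the bay's frame. The ledge is the face plate below the opening, 4 mm thick (bay z 6 to 10 mm), from bay x = -80 to -51 mm, hollow beneath to z = -20 mm. The tongue is longer than the cover's play, so it cannot go in flat: it enters with the cover tilted, top edge raised (0.2 to 0.3 rad is comfortable).
- cover: Loose aluminium cover, 0.22 kg, lying handle up. Plate 100 (x) by 90 (y) mm, 5 mm thick, at z 5 to 10 mm; origin below the plate's centre, at bench level when lying; x points to its top edge, z out of its outer face. A 70 mm wide flange under the top edge (x 46 to 50 mm) goes down to z = 0. The tongue stands out at the lower edge (-x).
- cover_handle (a point): Centre of the cover's handle bar, at (8, 0, 34) mm in the cover's frame: dark steel, 56 mm long along the cover's y, 12 by 12 mm in section, 18 mm free beneath it, on two posts at y = +-24 mm.
- tongue_tip (a point): Middle of the free end of the cover's tongue, at (-64, 0, 2) mm in the cover's frame. The tongue is 60 mm wide, 4 mm thick (z 0 to 4 mm) and stands out from the plate's lower edge, x = -50 to -64 mm.
- catch (a joint): Sliding catch on the bay's centre line above the opening, in m: 0 = fully shut (its plate, 22 mm wide, bay z 12 to 15 mm, reaches down to bay x = 38 mm, over the cover's top edge), growing as it slides up the slope (+x of the bay) to 0.026 = fully open. Above 0.018 it is clear of the opening. About 1.5 N of friction; it stays where it is left.
- catch_knob (a point): Centre of the top of the catch's upright tab: dark steel, 12 mm thick along the bay's x, 24 mm wide along the bay's y, standing 32 mm above the catch's plate (bay z 15 to 47 mm), at x = 70 mm of the bay plus the joint's value, y = 0.
- blank_cover: Bystander: another aluminium cover without a tongue, 75 mm by 110 mm by 5 mm with a like handle; it does not fit. Origin: centre of its underside.
- vase: Bystander: turned stone vase, 52 mm across, 90 mm high, near the bench's middle line between unit and cover. Origin: centre of its foot.
- offcut: Bystander: stone offcut 45 x 30 x 26 mm, lying 70 to 85 mm to the +y side of the cover. Origin: centre of its underside.
- cup: Bystander: small solid turned cup, 42 mm across, 45 mm high, standing 70 to 85 mm to the -y side of the cover. Origin: centre of its foot.
- screwdriver: Bystander: screwdriver, 150 mm long, lying across in front of the unit. Origin: near its middle, on its underside; x along it.
- bowl: Bystander: stone bowl, 96 mm across, 50 mm high, at the left. Origin: centre of its foot.
- jar: Bystander: amber glass jar, 60 mm across, 85 mm high, at the right. Origin: centre of its foot.
Not all that is in view belongs to the job. What is shaped like the cover but green or purple is not meant.

How it is judged (in metres and radians):
On the way:
1. the cover's tongue is hooked under the ledge and the cover lies flush in the opening (x of tongue_tip in the frame of bay below -0.056 m and z of tongue_tip in the frame of bay between -0.003 and 0.0055 m and angle between the z axis of cover and the z axis of bay, either way round below 0.045 rad and angle between the x axis of cover and the x axis of bay, either way round below 0.09 rad and z of cover in the frame of bay between -0.003 and 0.003 m), for 0.2 s.
At the end, for the whole second after the job is handed in: The tongue reaches at least 5 mm under the ledge, the cover lies flush in the opening (within 3 mm of its home level and about 2.5 degrees of the face), the catch is within 5 mm of fully shut over its top edge, and everything is released and at rest (all of step 1 and value of joint catch below 0.005 m and linear speed of cover below 0.02 m/s); the robot touches nothing.
It fails at once if one of the other things on the bench is moved by more than 25 mm (distance of any of blank_cover, vase, offcut, cup, screwdriver, bowl, jar from where it was at the start of the episode above 0.025 m).
It also fails if it takes over 59 s, if anything falls off the work surface, if the arm or the gripper's body presses on something with over 40 N, if the wrist force passes 120 N, or if a joint passes its speed limit or range.

## Working session

There is one attempt and no reset: what is moved stays moved. The work goes in short steps, Python scripts to look and compute and a tool call to move; the robot and the scene stay as the last step left them, time stands still between calls to the robot, and variables do not carry over. Pictures are saved under pics/ and viewed, at most 10 in all, crops included, and the job is handed in when it is done.

Besides the shell and the picture viewer there is one more tool, called after "Emit:" as name(argument=value, ...) on one line, values as JSON. arm_command: Moves the arm, as the interface text tells. Its arguments: {"type":"object","properties":{"deltas":{"type":"array"}},"required":["deltas"]}

```bash
mkdir -p pics; ls; python3 - <<'E'
from station import sense,capture,tip_reach
import cv2,numpy as np
s=sense();print(s,tip_reach)
for n in("scene","top"):
    c=capture(n);cv2.imwrite(f"pics/{n}0.png",c["pixels"]);print(n,c["fovy"],c["cx"],c["cy"],c["rvec"],c["tvec"])
E
```

```text
pics
{'time_s': 0.0, 'joints': array([ 8.27137607e+01,  2.20900614e+01,  3.80840883e-01, -2.97981058e-02,
       -6.84095152e+01, -1.48189224e+01]), 'joint_velocities': array([ 0.06613985, -0.05567144, -0.03952392, -0.06573035,  0.01082307,
        0.0923436 ]), 'effort': array([-2.94129250e-04, -3.90667963e+01,  1.87407589e+01,  4.22006607e+00,
        1.10374604e-02, -1.73522626e-04]), 'tcp_pos': array([0.23493613, 0.57857077, 0.24047207]), 'ee_rot': array([[ 9.26422537e-01, -3.76484704e-01, -7.42500285e-04],
       [-3.76485431e-01, -9.26420392e-01, -1.99421614e-03],
       [ 6.29244686e-05,  2.12702732e-03, -9.99997736e-01]]), 'wrist_force': array([-0.2937747 ,  0.73986799,  0.37230958]), 'moment': array([-0.005438  , -0.0330542 , -0.02672767]), 'gripper_force': 0.0, 'gripper_width': 1.006303997470494} 0.019
scene 55.63521694294029 277.05523001287145 216.55969875369553 [ 1.58768816  1.85152102 -0.84710062] [ 0.07898045 -0.28386339  1.42380759]
top 56.63203855004975 276.3254220523323 210.45622539299043 [ 2.15340825 -2.15316926  0.14767063] [-0.01742137  0.56292975  1.02749253]
```

View pics/scene0.png

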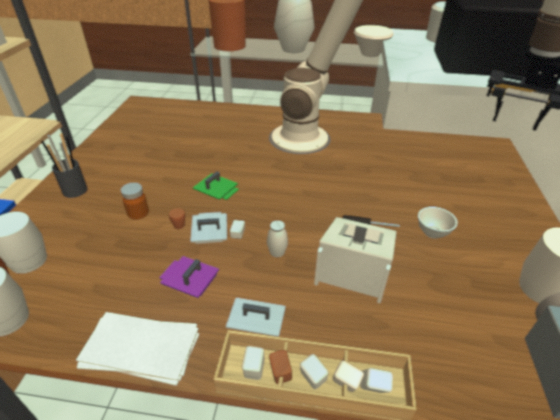

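View pics/top0.png

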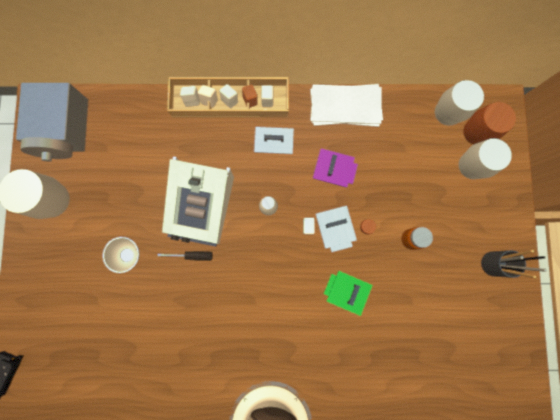

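The top view shows the unit at about (197,200) with its knob at (195,180). The tongued cover is at (337,228) with its tongue towards the robot. The offcut is at (309,226), the cup at (370,227), the vase at (268,204) and the screwdriver at (190,256).

```bash
cat > h.py <<'E'
import numpy as np,cv2
from scipy.spatial.transform import Rotation as R
from station import sense,capture,tip_reach
def K(c):
    f=210/np.tan(np.radians(c["fovy"]/2));return np.array([[f,0,c["cx"]],[0,f,c["cy"]],[0,0,1.]])
def rays(c,px):
    M=R.from_rotvec(np.ravel(c["rvec"])).as_matrix();o=-M.T@np.ravel(c["tvec"])
    p=np.c_[np.reshape(px,(-1,2)),np.ones(len(np.reshape(px,(-1,2))))]
    return o,(M.T@np.linalg.inv(K(c))@p.T).T
def onplane(c,px,p0,n=(0,0,1)):
    o,d=rays(c,px);n=np.array(n,float)
    return o+d*(((np.array(p0)-o)@n)/(d@n))[:,None]
def proj(c,P):
    return cv2.projectPoints(np.reshape(P,(-1,3)).astype(float),np.ravel(c["rvec"]),np.ravel(c["tvec"]),K(c),None)[0].reshape(-1,2)
def delta(T_pos,T_rot):
    "rotvec (rad) and shift (cm) in current tool axes to reach target from measured pose"
    s=sense();E=s["ee_rot"]
    return np.round(R.from_matrix(E.T@T_rot).as_rotvec(),3),np.round(E.T@(np.array(T_pos)-s["tcp_pos"])*100,2)
E
python3 - <<'E'
from h import *
c=capture("top")
print("cover handle",onplane(c,[[336,224]],[0,0,.034]))
print("knob",onplane(c,[[195,180]],[0,0,.14]))
print("corners",onplane(c,[[173,160],[230,168]],[0,0,.125]),onplane(c,[[163,236],[217,243]],[0,0,.05]))
print("others",onplane(c,[[309,226],[370,227],[268,204],[190,256]],[0,0,.03]))
w=capture("wrist");o,d=rays(w,[[280,210]]);print(o,d,sense()["tcp_pos"],w["fovy"])
im=c["pixels"]
a=cv2.resize(im[150:260,150:250],None,fx=4,fy=4,interpolation=2);b=cv2.resize(im[190:265,295:390],None,fx=4,fy=4,interpolation=2)
o=np.zeros((440,780,3),np.uint8);o[:440,:400]=a;o[:300,400:780]=b;cv2.imwrite("pics/crop1.png",o)
E
```

```text
cover handle [[ 0.52616598 -0.18037778  0.034     ]]
knob [[0.62571965 0.18572248 0.14      ]]
corners [[0.68093424 0.24638916 0.125     ]
 [0.66013032 0.10074167 0.125     ]] [[0.49222451 0.28593673 0.05      ]
 [0.47354301 0.14111746 0.05      ]]
others [[ 0.521047   -0.10689135  0.03      ]
 [ 0.51832864 -0.27402924  0.03      ]
 [ 0.58195987  0.0055926   0.03      ]
 [ 0.43941259  0.21650216  0.03      ]]
[0.29890033 0.55279588 0.38498039] [[-0.22591246  0.0840556  -0.97059889]] [0.23505832 0.57873596 0.24086125] 59.638080302938135
```

View pics/crop1.png

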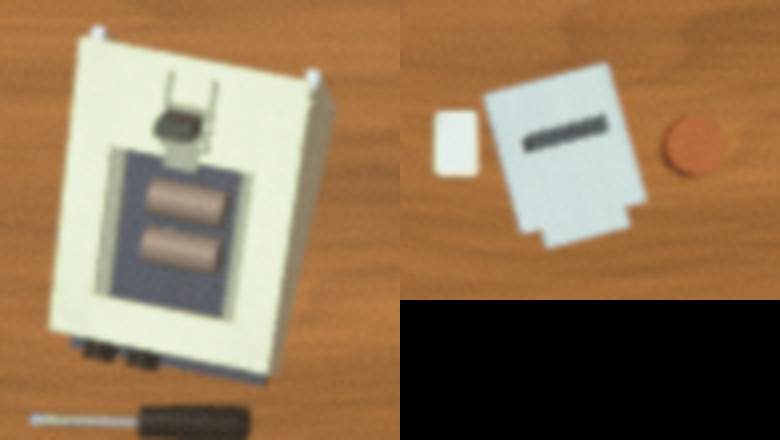

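The catch overlaps the opening, so it has to be drawn back first. The cover's yaw is about +15° and the unit's about -8°. Next I take a close wrist view above the unit.

```bash
cat >> h.py <<'E'
def down(yaw): # tool x=-y, tool y=-x, tool z=-z of a frame yawed about world z
    return R.from_euler('z',yaw,degrees=True).as_matrix()@np.array([[0,-1,0],[-1,0,0],[0,0,-1.]])
E
python3 - <<'E'
from h import *
print(delta([.56,.195,.26],down(-7.8)))
E
```

```text
(array([ 1.000e-03, -1.000e-03,  1.321e+00]), array([44.55, 23.32, -1.88]))
```

Emit:
arm_command(deltas=[[0, 0, 1.32, 44.5, 23.3, -1.9, -1], [0, 0, 1.32, 44.5, 23.3, -1.9, -1], [0, 0, 1.32, 44.5, 23.3, -1.9, -1], [0, 0, 1.32, 44.5, 23.3, -1.9, -1], [0, 0, 1.32, 44.5, 23.3, -1.9, -1], [0, 0, 1.32, 44.5, 23.3, -1.9, -1], [0, 0, 1.32, 44.5, 23.3, -1.9, -1], [0, 0, 1.32, 44.5, 23.3, -1.9, -1]])

```text
time_s: 0.87
tcp_pos: [0.4512, 0.323, 0.2543]
ee_rot: [[0.178, -0.984, 0.0], [-0.984, -0.178, 0.0], [-0.0, -0.0, -1.0]]
wrist_force: [0.5, 1.7, 0.4]
gripper_width: 0.997
gripper_force: 0.0
```

```bash
python3 - <<'E'
from h import *
print(sense()["tcp_pos"],delta([.56,.195,.26],down(-7.8)))
E
```

```text
[0.45121225 0.3230414  0.25431658] (array([-0.   ,  0.   ,  0.315]), array([14.54, -8.42, -0.57]))
```

Emit:
arm_command(deltas=[[0, 0, 0.315, 14.5, -8.4, -0.6, -1], [0, 0, 0.315, 14.5, -8.4, -0.6, -1], [0, 0, 0.315, 14.5, -8.4, -0.6, -1], [0, 0, 0.315, 14.5, -8.4, -0.6, -1], [0, 0, 0.315, 14.5, -8.4, -0.6, -1], [0, 0, 0.315, 14.5, -8.4, -0.6, -1]])

```text
time_s: 1.37
tcp_pos: [0.5607, 0.1957, 0.2595]
ee_rot: [[-0.134, -0.991, -0.001], [-0.991, 0.134, -0.0], [0.001, 0.001, -1.0]]
wrist_force: [-0.6, 0.7, 0.1]
gripper_width: 1.003
gripper_force: 0.0
```

```bash
python3 - <<'E'
from h import *
import pickle
w=capture("wrist");pickle.dump(w,open("w1.pkl","wb"));cv2.imwrite("pics/w1.png",w["pixels"]);print(sense()["tcp_pos"])
E
```

```text
[0.55982189 0.19694966 0.25958482]
```

View pics/w1.png

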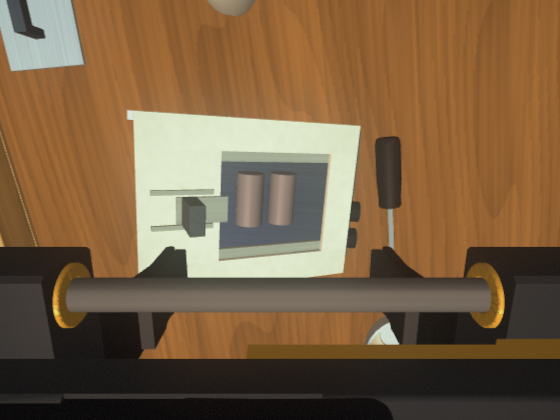

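The wrist view shows the opening with corners near (221,152), (330,154), (321,250) and (219,260), and the knob top at about (193,206). The jaws don't hide it. I'll pick the corners by mask and fit the pose at their known heights.

```bash
python3 - <<'E'
from h import *
import pickle
w=pickle.load(open("w1.pkl","rb"));im=w["pixels"]
for p in [(300,158),(300,247),(300,135),(345,200),(230,170),(210,240),(250,135),(200,205),(193,205),(200,225)]: print(p,im[p[1],p[0]],end=" ")
m=((im.min(2)>165)*255).astype(np.uint8)
cs,hi=cv2.findContours(m,cv2.RETR_CCOMP,cv2.CHAIN_APPROX_NONE)
for k,c in enumerate(cs):
    if cv2.contourArea(c)>800: print(k,cv2.contourArea(c),hi[0][k][3],cv2.approxPolyDP(c,3,True).reshape(-1,2).tolist())
cv2.imwrite("pics/w1c.png",cv2.resize(im[95:290,120:380],None,fx=3,fy=3,interpolation=cv2.INTER_CUBIC))
E
```

```text
(300, 158) [153 177 168] (300, 247) [152 174 166] (300, 135) [203 232 223] (345, 200) [209 235 227] (230, 170) [105 104  98] (210, 240) [208 235 226] (250, 135) [207 234 225] (200, 205) [71 83 83] (193, 205) [71 82 81] (200, 225) [ 90 100  95] 1 32659.5 -1 [[127, 111], [127, 118], [134, 120], [139, 271], [169, 245], [186, 249], [188, 276], [313, 276], [342, 271], [359, 126]]
3 12878.5 1 [[150, 226], [175, 224], [176, 196], [219, 195], [222, 150], [331, 155], [318, 252], [219, 261], [218, 222], [206, 228], [204, 237], [195, 238], [184, 230], [152, 232]]
4 3863.0 -1 [[0, 0], [0, 26], [12, 70], [82, 63], [69, 0], [27, 0], [33, 24], [45, 30], [46, 38], [38, 40], [12, 31], [5, 1]]
```

View pics/w1c.png

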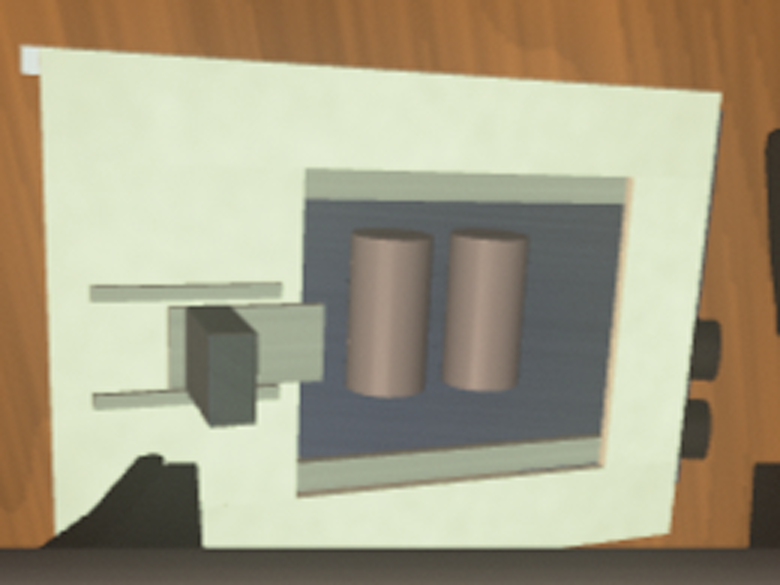

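```bash
cat > fit.py <<'E'
from h import *
import pickle
w=pickle.load(open("w1.pkl","rb"))
px=np.array([[305,168],[633,177],[605,466],[298,497]])/3+[120,95]-[1/3,1/3]
B=np.array([[54,-48,10],[-51,-48,10],[-51,48,10],[54,48,10]])/1000
A=.42;T=R.from_euler('y',-A).as_matrix()
L=B@T.T
W=np.array([onplane(w,p,[0,0,.07+l[2]])[0] for p,l in zip(px,L)])
a=L[:,:2]-L[:,:2].mean(0);b=W[:,:2]-W[:,:2].mean(0)
yaw=np.arctan2((a[:,0]*b[:,1]-a[:,1]*b[:,0]).sum(),(a*b).sum())
Rz=R.from_euler('z',yaw).as_matrix()
o=W[:,:2].mean(0)-(Rz[:2,:2]@L[:,:2].mean(0));O=np.r_[o,.07];RB=Rz@T
pickle.dump((O,RB),open("bay.pkl","wb"))
print(np.degrees(yaw),O,"res mm",np.round((O+L@Rz.T-W)*1000,1).tolist())
k=onplane(w,np.array([[232,378]])/3+[120,95],O+RB@[0,0,.047],RB[:,2]);print("knob bay",RB.T@(k[0]-O))
k=onplane(w,np.array([[323,341]])/3+[120,95],O+RB@[0,0,.015],RB[:,2]);print("catch edge bay",RB.T@(k[0]-O))
E
python3 fit.py
```

```text
-11.33835715556198 [0.56584996 0.20192349 0.07      ] res mm [[0.0, 0.0, 0.0], [-0.2, -0.3, 0.0], [-0.0, 0.1, 0.0], [0.3, 0.1, 0.0]]
knob bay [ 0.08110443 -0.00023775  0.047     ]
catch edge bay [ 0.04872789 -0.00019228  0.015     ]
```

```bash
cat >> h.py <<'E'
import pickle,os
F=np.array([[0,-1,0],[-1,0,0],[0,0,-1.]])
if os.path.exists("bay.pkl"): O,RB=pickle.load(open("bay.pkl","rb"))
def bayd(p_mm,tilt=0): return delta(O+RB@(np.array(p_mm)/1000),RB@R.from_euler('y',-tilt).as_matrix()@F)
def inbay():
    s=sense();return np.round(RB.T@(s["tcp_pos"]-O)*1000,1),np.round(R.from_matrix((RB@F).T@s["ee_rot"]).as_rotvec(),3),s["wrist_force"].round(1),s["gripper_width"].round(3)
E
python3 - <<'E'
from h import *
print(bayd([81,0,95]),bayd([81,0,37]))
c=capture("top");P=np.array([[54,-48,10],[-51,-48,10],[-51,48,10],[54,48,10]])/1000
print(proj(c,O+P@RB.T))
E
```

```text
(array([0.421, 0.013, 0.065]), array([-0.34, -4.05,  6.98])) (array([0.421, 0.013, 0.065]), array([-0.19, -6.42, 12.27]))
[[213.19043512 192.653865  ]
 [207.87802203 230.32920027]
 [172.7257864  223.26064829]
 [176.98832808 185.4609102 ]]
```

Emit:
arm_command(deltas=[[0.42, 0.013, 0.065, -0.3, -4.0, 7.0, 0], [0.42, 0.013, 0.065, -0.3, -4.0, 7.0, 0], [0.42, 0.013, 0.065, -0.3, -4.0, 7.0, 0], [0.42, 0.013, 0.065, -0.3, -4.0, 7.0, 0], [0.42, 0.013, 0.065, -0.3, -4.0, 7.0, 0], [0.42, 0.013, 0.065, -0.3, -4.0, 7.0, 0]])

```text
time_s: 1.97
tcp_pos: [0.5962, 0.1959, 0.1882]
ee_rot: [[-0.19, -0.898, 0.397], [-0.982, 0.172, -0.08], [0.003, -0.405, -0.914]]
wrist_force: [0.1, -0.3, -0.6]
gripper_width: 0.631
gripper_force: 0.0
```

```bash
python3 -c "
from h import *
print(inbay(),bayd([81,0,37]))"
```

```text
Traceback (most recent call last):
  File "h.py", line 26, in inbay
    s=sense();return np.round(RB.T@(s["tcp_pos"]-O)*1000,1),np.round(R.from_matrix((RB@F).T@s["ee_rot"]).as_rotvec(),3),s["wrist_force"].round(1),s["gripper_width"].round(3)
                                                                                                                                                  ^^^^^^^^^^^^^^^^^^^^^^^^
AttributeError: 'float' object has no attribute 'round'
```

```bash
sed -i 's/s\["gripper_width"\].round(3)/round(float(s["gripper_width"]),3)/' h.py; python3 -c "
from h import *
print(inbay(),bayd([81,0,37]))"
```

```text
(array([76.4,  0. , 95.3]), array([-0.003,  0.   , -0.008]), array([ 0.1, -0.3, -0.6]), 0.631) (array([ 0.003, -0.   ,  0.008]), array([ 0.  , -0.47,  5.83]))
```

Emit:
arm_command(deltas=[[0, 0, 0, 0, 0, 0, 0], [0, 0, 0, 0, 0, 0, 0]])

```text
time_s: 2.13
tcp_pos: [0.6002, 0.1971, 0.1914]
ee_rot: [[-0.193, -0.895, 0.402], [-0.981, 0.178, -0.076], [-0.003, -0.409, -0.913]]
wrist_force: [0.1, 0.2, 0.2]
gripper_width: 0.531
gripper_force: 0.0
```

```bash
python3 -c "
from h import *
print(inbay(),bayd([81,0,37]))"
```

```text
(array([81.1,  2. , 96.7]), array([ 0.001, -0.004, -0.002]), array([0.1, 0.2, 0.2]), 0.531) (array([-0.001,  0.004,  0.002]), array([0.22, 0.02, 5.97]))
```

Emit:
arm_command(deltas=[[0, 0, 0, 0.1, 0, 3.0, 0], [0, 0, 0, 0.1, 0, 5.9, 0], [0, 0, 0, 0.1, 0, 5.9, 0], [0, 0, 0, 0.1, 0, 5.9, 1], [0, 0, 0, 0.1, 0, 5.9, 1], [0, 0, 0, 0.1, 0, 5.9, 1], [0, 0, 0, 0.1, 0, 5.9, 1], [0, 0, 0, 0.1, 0, 5.9, 1]])

```text
time_s: 2.8
tcp_pos: [0.6233, 0.1902, 0.1369]
ee_rot: [[-0.194, -0.895, 0.401], [-0.981, 0.178, -0.078], [-0.002, -0.408, -0.913]]
wrist_force: [-0.8, 0.3, -0.6]
gripper_width: 0.208
gripper_force: 0.0
```

```bash
python3 -c "
from h import *
print(inbay(),sense()['gripper_force'])"
```

```text
(array([80.8, -0.2, 37.2]), array([ 0.001, -0.002, -0.001]), array([-0.8,  0.3, -0.6]), 0.208) 0.0
```

Now finish closing and slide the catch up by 15 mm (tool -y).

Emit:
arm_command(deltas=[[0, 0, 0, 0, 0, 0, 1], [0, 0, 0, 0, 0, 0, 1], [0, 0, 0, 0, 0, 0, 1], [0, 0, 0, 0, -0.5, 0, 1], [0, 0, 0, 0, -1.0, 0, 1], [0, 0, 0, 0, -1.5, 0, 1], [0, 0, 0, 0, -1.5, 0, 1], [0, 0, 0, 0, -1.5, 0, 1]])

```text
time_s: 3.47
tcp_pos: [0.6371, 0.1873, 0.143]
ee_rot: [[-0.195, -0.895, 0.401], [-0.981, 0.178, -0.079], [-0.001, -0.408, -0.913]]
wrist_force: [-3.5, 0.6, 3.7]
gripper_width: 0.14
gripper_force: 30.0
```

```bash
python3 -c "
from h import *
print(inbay(),sense()['gripper_force'])"
```

```text
(array([96.2, -0.3, 37. ]), array([ 0.001, -0.002, -0.001]), array([-3.5,  0.6,  3.7]), 0.14) 30.00084632076323
```

Emit:
arm_command(deltas=[[0, 0, 0, 0, 0, 0, 0], [0, 0, 0, 0, 0, 0, 0], [0, 0, 0, 0, 0, 0, 0], [0, 0, 0, 0, 0, -3, -0.2], [0, 0, 0, 0, 0, -7, -1], [0, 0, 0, 0, 0, -11, -1], [0, 0, 0, 0, 0, -11, -1], [0, 0, 0, 0, 0, -11, -1]])

```text
time_s: 4.13
tcp_pos: [0.593, 0.1971, 0.246]
ee_rot: [[-0.193, -0.894, 0.405], [-0.981, 0.178, -0.075], [-0.006, -0.411, -0.911]]
wrist_force: [0.4, -0.4, -0.5]
gripper_width: 0.657
gripper_force: 0.0
```

```bash
python3 -c "
from h import *
print(inbay(),sense()['tcp_pos'],delta([.525,-.18,.26],down(14.6)))"
```

```text
(array([ 96.9,   0.6, 149.5]), array([ 0.004, -0.006, -0.001]), array([ 0.4, -0.4, -0.5]), 0.657) [0.59298636 0.19711527 0.24602867] (array([-0.418, -0.09 , -0.444]), array([38.31, -1.23, -1.21]))
```

Emit:
arm_command(deltas=[[-0.418, -0.09, -0.444, 38.3, -1.2, -1.2, -1], [-0.418, -0.09, -0.444, 38.3, -1.2, -1.2, -1], [-0.418, -0.09, -0.444, 38.3, -1.2, -1.2, -1], [-0.418, -0.09, -0.444, 38.3, -1.2, -1.2, -1], [-0.418, -0.09, -0.444, 38.3, -1.2, -1.2, -1], [-0.418, -0.09, -0.444, 38.3, -1.2, -1.2, -1], [-0.418, -0.09, -0.444, 38.3, -1.2, -1.2, -1], [-0.418, -0.09, -0.444, 38.3, -1.2, -1.2, -1]])

```text
time_s: 4.8
tcp_pos: [0.5483, -0.0655, 0.2515]
ee_rot: [[0.253, -0.967, -0.009], [-0.968, -0.253, -0.003], [0.001, 0.01, -1.0]]
wrist_force: [1.6, -0.1, -0.8]
gripper_width: 0.995
gripper_force: 0.0
```

```bash
python3 -c "
from h import *
print(sense()['tcp_pos'],delta([.525,-.18,.26],down(14.6)))"
```

```text
[ 0.54827375 -0.06547582  0.25146054] (array([ 0.01 , -0.001,  0.001]), array([10.49,  5.16, -0.79]))
```

Emit:
arm_command(deltas=[[0, 0, 0, 10, 4.9, -0.8, -1], [0, 0, 0, 10, 4.9, -0.8, -1], [0, 0, 0, 10, 4.9, -0.8, -1], [0, 0, 0, 10, 4.9, -0.8, -1], [0, 0, 0, 10, 4.9, -0.8, -1], [0, 0, 0, 10, 4.9, -0.8, -1]])

```text
time_s: 5.3
tcp_pos: [0.5244, -0.1727, 0.2604]
ee_rot: [[0.25, -0.968, -0.007], [-0.968, -0.25, -0.003], [0.001, 0.008, -1.0]]
wrist_force: [0.1, 0.2, -0.2]
gripper_width: 0.999
gripper_force: 0.0
```

```bash
python3 - <<'E'
from h import *
w=capture("wrist");pickle.dump(w,open("w2.pkl","wb"));cv2.imwrite("pics/w2.png",w["pixels"]);print(sense()["tcp_pos"])
im=w["pixels"].astype(int)
E
```

```text
[ 0.52467324 -0.1721031   0.2606703 ]
```

View pics/w2.png

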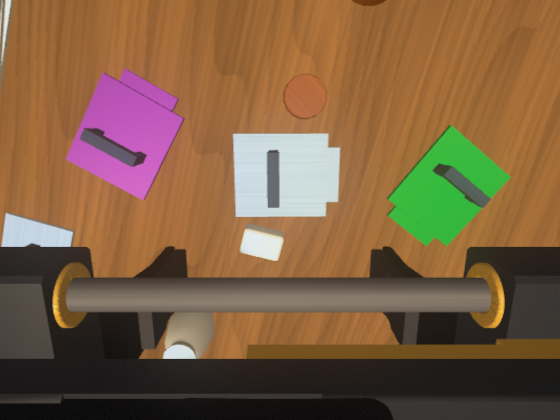

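The cover shows squarely, with plate corners near (234,134), (328,134), (326,216) and (237,216). The tongue is on the right at column 339 and the handle at (273,179).

```bash
python3 - <<'E'
from h import *
w=pickle.load(open("w2.pkl","rb"));im=w["pixels"]
m=np.zeros((420,560),np.uint8);r=im[120:230,222:350];m[120:230,222:350]=((r[...,0].astype(int)>r[...,2]-5)*(r[...,0]>130)*255)
c=max(cv2.findContours(m,cv2.RETR_EXTERNAL,cv2.CHAIN_APPROX_NONE)[0],key=cv2.contourArea).reshape(-1,2).astype(float)
print(cv2.approxPolyDP(c.astype(np.int32),3,True).reshape(-1,2).tolist())
def line(sel):
    l=cv2.fitLine(c[sel].astype(np.float32),cv2.DIST_HUBER,0,.01,.01).ravel();return l
x,y=c.T
Lf=line((x<245)&(y>142)&(y<208));T=line((y<142)&(x>245)&(x<318));Bm=line((y>208)&(x>247)&(x<318))
Rt=line((x>322)&(x<332)&((y<144)&(y>138)|(y>205)&(y<212)))
def X(a,b):
    t=np.linalg.solve(np.c_[a[:2],-b[:2]],b[2:]-a[2:]);return a[2:]+t[0]*a[:2]
px=np.array([X(Lf,T),X(Rt,T),X(Rt,Bm),X(Lf,Bm)]);print(px.round(1).tolist())
W=onplane(w,px,[0,0,.010])
L=np.array([[50,-45],[-50,-45],[-50,45],[50,45]])/1000
a=L;b=W[:,:2]-W[:,:2].mean(0)
yaw=np.arctan2((a[:,0]*b[:,1]-a[:,1]*b[:,0]).sum(),(a*b).sum());Rz=R.from_euler('z',yaw).as_matrix()
o=W.mean(0)*[1,1,0];print(np.degrees(yaw),o,np.round((o[:2]+L@Rz[:2,:2].T-W[:,:2])*1000,1).tolist())
pickle.dump((o,Rz),open("cov.pkl","wb"))
g=o+Rz@[.008,0,.035]
d=im.max(2)<95
mm=np.zeros_like(m);mm[145:212,262:285]=d[145:212,262:285];ys,xs=np.nonzero(mm);hc=[xs.mean(),ys.mean()];print("handle px",hc,xs.min(),xs.max(),ys.min(),ys.max(),proj(w,o+Rz@[.008,0,.034]))
print(delta(g+[0,0,.06],down(np.degrees(yaw))),delta(g,down(np.degrees(yaw))),g)
E
```

```text
[[234, 134], [236, 216], [324, 215], [324, 203], [336, 201], [338, 148], [326, 146], [327, 134]]
[[233.39999389648438, 134.0], [326.20001220703125, 134.0], [323.79998779296875, 214.5], [236.3000030517578, 216.1999969482422]]
14.82024269954611 [ 0.52301617 -0.18300476  0.        ] [[1.3, -0.0], [-0.7, -1.3], [-1.6, 0.8], [1.0, 0.5]]
handle px [np.float64(272.5), np.float64(151.55555555555554)] 268 277 151 152 [[272.40868902 179.39264795]]
(array([ 0.007, -0.002, -0.005]), array([ 0.98, -0.49, 16.57])) (array([ 0.007, -0.002, -0.005]), array([ 0.97, -0.53, 22.57])) [ 0.53075004 -0.18095846  0.035     ]
```

Emit:
arm_command(deltas=[[0.006, 0, -0.005, 1.0, -0.5, 4, 0], [0.006, 0, -0.005, 1.0, -0.5, 8, 0], [0.006, 0, -0.005, 1.0, -0.5, 12, 0], [0.006, 0, -0.005, 1.0, -0.5, 16, 0], [0.006, 0, -0.005, 1.0, -0.5, 16.5, 0], [0.006, 0, -0.005, 1.0, -0.5, 16.5, 0], [0.006, 0, -0.005, 1.0, -0.5, 16.5, 0]])

```text
time_s: 5.93
tcp_pos: [0.5331, -0.1811, 0.0983]
ee_rot: [[0.258, -0.966, 0.003], [-0.966, -0.258, -0.003], [0.004, -0.002, -1.0]]
wrist_force: [0.8, -0.0, 1.6]
gripper_width: 0.56
gripper_force: 0.0
```

```bash
cat >> h.py <<'E'
if os.path.exists("cov.pkl"): CO,CR=pickle.load(open("cov.pkl","rb"))
def covd(p_mm): return delta(CO+CR@(np.array(p_mm)/1000),CR@F)
E
python3 -c "
from h import *
print(sense()['tcp_pos'],covd([8,0,35]))"
```

```text
[ 0.53309494 -0.18113161  0.0982548 ] (array([-0.002, -0.004,  0.002]), array([-0.1 ,  0.24,  6.32]))
```

Emit:
arm_command(deltas=[[0, 0, 0, 0, 0.1, 3, 0], [0, 0, 0, 0, 0.1, 6.0, 0], [0, 0, 0, 0, 0.1, 6.0, 0], [0, 0, 0, 0, 0.1, 6.0, 0], [0, 0, 0, 0, 0.1, 6.0, 0]])

```text
time_s: 6.35
tcp_pos: [0.533, -0.1821, 0.0398]
ee_rot: [[0.257, -0.966, 0.006], [-0.966, -0.257, -0.003], [0.005, -0.005, -1.0]]
wrist_force: [-0.8, 0.6, 0.3]
gripper_width: 0.502
gripper_force: 0.0
```

```bash
python3 -c "
from h import *
print(sense()['tcp_pos'],covd([8,0,35]),sense()['wrist_force'])"
```

```text
[ 0.53298666 -0.18210075  0.0397739 ] (array([-0.005, -0.005,  0.001]), array([-0.17,  0.19,  0.48])) [-0.77409885  0.57451855  0.25769523]
```

Emit:
arm_command(deltas=[[0, 0, 0, -0.1, 0.15, 0.4, 0], [0, 0, 0, -0.1, 0.15, 0.4, 0], [0, 0, 0, -0.1, 0.15, 0.4, 1], [0, 0, 0, -0.1, 0.15, 0.4, 1], [0, 0, 0, -0.1, 0.15, 0.4, 1], [0, 0, 0, -0.1, 0.15, 0.4, 1], [0, 0, 0, -0.1, 0.15, 0.4, 1], [0, 0, 0, -0.1, 0.15, 0.4, 1]])

```text
time_s: 7.02
tcp_pos: [0.5291, -0.1814, 0.0328]
ee_rot: [[0.256, -0.967, 0.002], [-0.967, -0.256, -0.002], [0.003, -0.001, -1.0]]
wrist_force: [-1.8, 0.3, -0.9]
gripper_width: 0.13
gripper_force: 30.0
```

Emit:
arm_command(deltas=[[0, 0, 0, 0, 0, 0, 1], [0, 0, 0, 0, 0, 0, 1], [0, 0, 0, 0, 0, 0, 1], [0, 0, 0, 0, 0, 0, 1]])

```text
time_s: 7.35
tcp_pos: [0.5291, -0.1814, 0.0328]
ee_rot: [[0.256, -0.967, 0.002], [-0.967, -0.256, -0.002], [0.003, -0.001, -1.0]]
wrist_force: [0.9, -0.3, 0.2]
gripper_width: 0.132
gripper_force: 30.0
```

```bash
python3 -c "
from h import *
s=sense();print(s['tcp_pos'],covd([8,0,35]),s['wrist_force'],s['gripper_width'],s['gripper_force'])"
```

```text
[ 0.52907264 -0.18139358  0.03284409] (array([-0.001, -0.003,  0.   ]), array([ 0.  , -0.17, -0.22])) [ 0.86356094 -0.3062641   0.21936372] 0.1323163966122375 29.99995121732354
```

Grip is firm at cover-frame (8, 0, 32.8). I lift and carry.

Emit:
arm_command(deltas=[[0, 0, 0, 0, 0, -1, 1], [0, 0, 0, 0, 0, -4, 1], [0, 0, 0, 0, 0, -8, 1], [0, 0, 0, 0, 0, -12, 1], [0, 0, 0, 0, 0, -16, 1], [0, 0, 0, 0, 0, -20, 1], [0, 0, 0, 0, 0, -20, 1], [0, 0, 0, 0, 0, -20, 1]])

```text
time_s: 8.02
tcp_pos: [0.5294, -0.1809, 0.2361]
ee_rot: [[0.256, -0.967, 0.007], [-0.967, -0.256, -0.002], [0.004, -0.007, -1.0]]
wrist_force: [-0.7, 0.8, -3.3]
gripper_width: 0.134
gripper_force: 30.0
```

```bash
cat >> h.py <<'E'
def place(cx,cz,th,y=0,g=(8,0,32.8)): # deltas bringing held cover origin to bay (cx,y,cz) mm, tilted th
    return bayd(np.array([cx,y,cz])+R.from_euler('y',-th).apply(g),th)
def where(g=(8,0,32.8)): # cover pose in bay from tool
    s=sense();M=RB.T@s["ee_rot"]@F.T
    p=RB.T@(s["tcp_pos"]-O)*1000-M@np.array(g);v=R.from_matrix(M).as_rotvec()
    return "cover in bay",p.round(1),"rot",v.round(3),"F bay",(RB.T@s["wrist_force"]).round(1),"w",round(float(s["gripper_width"]),3)
E
python3 -c "
from h import *
print(where(),place(20,80,.25),sense()['tcp_pos'])"
```

```text
('cover in bay', array([  84.1, -386.1,  108.4]), 'rot', array([0.093, 0.405, 0.45 ]), 'F bay', array([-2.1,  0.6, -2.7]), 'w', 0.134) (array([0.651, 0.15 , 0.44 ]), array([-37.35, -10.73,   5.34])) [ 0.52936103 -0.1808777   0.23610897]
```

Emit:
arm_command(deltas=[[0.65, 0.15, 0.44, -37.3, -10.7, 3, 1], [0.65, 0.15, 0.44, -37.3, -10.7, 3, 1], [0.65, 0.15, 0.44, -37.3, -10.7, 3, 1], [0.65, 0.15, 0.44, -37.3, -10.7, 3, 1], [0.65, 0.15, 0.44, -37.3, -10.7, 3, 1], [0.65, 0.15, 0.44, -37.3, -10.7, 3, 1], [0.65, 0.15, 0.44, -37.3, -10.7, 3, 1], [0.65, 0.15, 0.44, -37.3, -10.7, 3, 1]])

```text
time_s: 8.68
tcp_pos: [0.5471, -0.0214, 0.2285]
ee_rot: [[-0.12, -0.871, 0.477], [-0.989, 0.062, -0.134], [0.087, -0.488, -0.868]]
wrist_force: [1.8, -2.2, 0.3]
gripper_width: 0.13
gripper_force: 30.0
```

Emit:
arm_command(deltas=[[0, 0, 0, 0, 0, 0, 1], [0, 0, 0, 0, 0, 0, 1]])

```text
time_s: 8.85
tcp_pos: [0.5474, -0.0241, 0.2291]
ee_rot: [[-0.121, -0.871, 0.476], [-0.989, 0.064, -0.135], [0.087, -0.487, -0.869]]
wrist_force: [0.9, 0.1, -1.6]
gripper_width: 0.135
gripper_force: 30.0
```

```bash
python3 -c "
from h import *
print(where(),place(20,60,.25),sense()['tcp_pos'])"
```

```text
('cover in bay', array([  84.1, -227.3,  101.1]), 'rot', array([-0.044, -0.094,  0.107]), 'F bay', array([ 0.1,  0.3, -1.8]), 'w', 0.135) (array([ 0.156, -0.03 ,  0.112]), array([-23.29,   4.78,   2.51])) [ 0.54741831 -0.02405735  0.22905695]
```

Emit:
arm_command(deltas=[[0.156, -0.03, 0.112, -23.3, 4.8, 2.5, 1], [0.156, -0.03, 0.112, -23.3, 4.8, 2.5, 1], [0.156, -0.03, 0.112, -23.3, 4.8, 2.5, 1], [0.156, -0.03, 0.112, -23.3, 4.8, 2.5, 1], [0.156, -0.03, 0.112, -23.3, 4.8, 2.5, 1], [0.156, -0.03, 0.112, -23.3, 4.8, 2.5, 1], [0.156, -0.03, 0.112, -23.3, 4.8, 2.5, 1], [0.156, -0.03, 0.112, -23.3, 4.8, 2.5, 1]])

```text
time_s: 9.52
tcp_pos: [0.5618, 0.1291, 0.2]
ee_rot: [[-0.202, -0.763, 0.614], [-0.979, 0.159, -0.125], [-0.002, -0.626, -0.779]]
wrist_force: [1.5, -0.9, -2.3]
gripper_width: 0.132
gripper_force: 30.0
```

Emit:
arm_command(deltas=[[0, 0, 0, 0, 0, 0, 1], [0, 0, 0, 0, 0, 0, 1], [0, 0, 0, 0, 0, 0, 1]])

```text
time_s: 9.77
tcp_pos: [0.5612, 0.1305, 0.1996]
ee_rot: [[-0.197, -0.765, 0.613], [-0.98, 0.155, -0.122], [-0.002, -0.625, -0.781]]
wrist_force: [-0.4, 0.0, -2.2]
gripper_width: 0.135
gripper_force: 30.0
```

```bash
python3 -c "
from h import *
print(where(),place(19,35,.25),place(19,19,.25))
for n in ['scene','wrist']: cv2.imwrite('pics/hov_%s.png'%n,capture(n)['pixels'])"
```

```text
('cover in bay', array([ 62.1, -70.9,  80.7]), 'rot', array([ 0.002, -0.255, -0.001]), 'F bay', array([-1.3, -0.1, -1.9]), 'w', 0.135) (array([-0.005,  0.001, -0.001]), array([-7.08,  5.31,  3.35])) (array([-0.005,  0.001, -0.001]), array([-7.08,  5.72,  4.9 ]))
```

Emit:
arm_command(deltas=[[0, 0, 0, -3.5, 2.5, 1.6, 1], [0, 0, 0, -7.1, 5.3, 3.3, 1], [0, 0, 0, -7.1, 5.3, 3.3, 1], [0, 0, 0, -7.1, 5.3, 3.3, 1], [0, 0, 0, -7.1, 5.3, 3.3, 1], [0, 0, 0, -7.1, 5.3, 3.3, 1], [0, 0, 0, -7.1, 5.3, 3.3, 1], [0, 0, 0, -7.1, 5.3, 3.3, 1]])

```text
time_s: 10.53
tcp_pos: [0.5544, 0.2048, 0.1434]
ee_rot: [[-0.199, -0.765, 0.613], [-0.98, 0.156, -0.123], [-0.002, -0.625, -0.78]]
wrist_force: [-0.4, -0.2, -2.1]
gripper_width: 0.13
gripper_force: 30.0
```

```bash
python3 -c "
from h import *
print(where(),place(19,19,.25))
im=[cv2.resize(capture(n)['pixels'],(390,292)) for n in ['scene','wrist']]
cv2.imwrite('pics/hov.png',np.hstack(im))"
```

```text
('cover in bay', array([19.8,  0.6, 38.1]), 'rot', array([ 0.   , -0.255, -0.003]), 'F bay', array([-1.2, -0.3, -1.7]), 'w', 0.13) (array([-0.005, -0.   , -0.003]), array([0.06, 0.54, 1.83]))
```

View pics/hov.png

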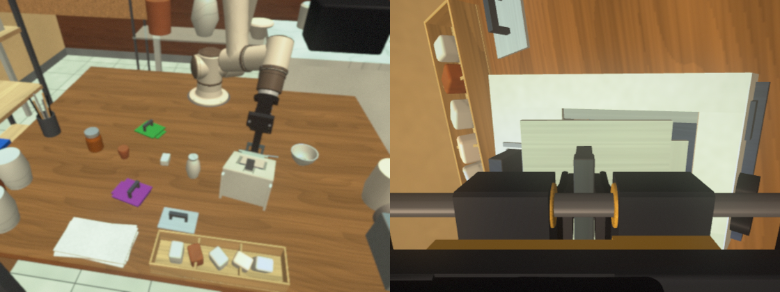

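The cover hangs tilted over the bay with its tongue side over the opening (wrist inset, tongue near (683,130)). Next it goes down to the start of insertion.

Emit:
arm_command(deltas=[[0, 0, 0, 0, 0.3, 1.0, 1], [0, 0, 0, 0, 0.5, 1.8, 1], [0, 0, 0, 0, 0.5, 1.8, 1], [0, 0, 0, 0, 0.5, 1.8, 1], [0, 0, 0, 0, 0.5, 1.8, 1]])

```text
time_s: 11.05
tcp_pos: [0.5614, 0.2085, 0.1306]
ee_rot: [[-0.203, -0.771, 0.604], [-0.979, 0.155, -0.132], [0.008, -0.618, -0.786]]
wrist_force: [-0.4, -0.1, -1.7]
gripper_width: 0.135
gripper_force: 30.0
```

```bash
python3 -c "
from h import *
print(where(),place(1.7,14,.25))"
```

```text
('cover in bay', array([19.7,  5.3, 23.9]), 'rot', array([-0.01 , -0.246, -0.002]), 'F bay', array([-1. , -0.2, -1.4]), 'w', 0.135) (array([ 0.004, -0.01 , -0.   ]), array([0.56, 2.  , 0.52]))
```

Emit:
arm_command(deltas=[[0, 0, 0, 0, 0, 0, 1], [0, 0, 0, 0, 0, 0, 1], [0, 0, 0, 0, 0, 0, 1], [0, 0, 0, 0, 0, 0, 1]])

```text
time_s: 11.38
tcp_pos: [0.5613, 0.2085, 0.1311]
ee_rot: [[-0.203, -0.77, 0.604], [-0.979, 0.155, -0.131], [0.007, -0.618, -0.786]]
wrist_force: [0.1, -0.4, -1.9]
gripper_width: 0.134
gripper_force: 30.0
```

```bash
python3 -c "
from h import *
print(where(),place(1.7,14,.25),sense()['joint_velocities'].round(1))"
```

```text
('cover in bay', array([20. ,  5.2, 24.4]), 'rot', array([-0.01 , -0.247, -0.002]), 'F bay', array([-0.6, -0.4, -1.8]), 'w', 0.134) (array([ 0.003, -0.01 , -0.001]), array([0.55, 2.03, 0.56])) [-0.2  0.   0.1  0.1  0.  -0. ]
```

Emit:
arm_command(deltas=[[0, 0, 0, 0.55, 0.25, 0.4, 1], [0, 0, 0, 0.55, 0.25, 0.4, 1], [0, 0, 0, 0.55, 0.25, 0.4, 1], [0, 0, 0, 0.55, 0.25, 0.4, 1]])

```text
time_s: 11.72
tcp_pos: [0.5609, 0.2049, 0.1292]
ee_rot: [[-0.206, -0.772, 0.601], [-0.978, 0.156, -0.136], [0.011, -0.616, -0.788]]
wrist_force: [1.1, -0.1, -1.9]
gripper_width: 0.131
gripper_force: 30.0
```

```bash
python3 -c "
from h import *
print(where(),place(19,19,.25),place(1.7,14,.25))"
```

```text
('cover in bay', array([19.3,  1.4, 22.5]), 'rot', array([-0.015, -0.243, -0.003]), 'F bay', array([ 0.2,  0.2, -2.2]), 'w', 0.131) (array([ 0.007, -0.015, -0.001]), array([0.19, 0.14, 0.33])) (array([ 0.007, -0.015, -0.001]), array([0.19, 1.94, 0.4 ]))
```

Emit:
arm_command(deltas=[[0.007, -0.015, 0, 0.2, 0.15, 0.3, 1], [0.007, -0.015, 0, 0.2, 0.15, 0.3, 1], [0.007, -0.015, 0, 0.2, 0.15, 0.3, 1], [0.007, -0.015, 0, 0.2, 0.15, 0.3, 1]])

```text
time_s: 12.05
tcp_pos: [0.5615, 0.2067, 0.1317]
ee_rot: [[-0.203, -0.772, 0.602], [-0.979, 0.156, -0.13], [0.007, -0.616, -0.788]]
wrist_force: [-1.0, 0.1, -2.1]
gripper_width: 0.133
gripper_force: 30.0
```

```bash
python3 -c "
from h import *
print(where(),place(19,19,.25),place(1.7,14,.25),sense()['joints'].round(1),sense()['moment'].round(2))"
```

```text
('cover in bay', array([20.5,  3.5, 24.7]), 'rot', array([-0.009, -0.244, -0.002]), 'F bay', array([-1.7, -0.1, -1.5]), 'w', 0.133) (array([ 0.006, -0.009, -0.001]), array([0.38, 0.3 , 0.52])) (array([ 0.006, -0.009, -0.001]), array([0.38, 2.1 , 0.58])) [  22.9   17.3  -51.5  117.6  -23.6 -148. ] [0.4 1.5 0. ]
```

j4 has reached its limit (117.6°) at this tilt. A tilt of 0.16 rad still clears the flange and catch, so I ease the tilt.

```bash
python3 -c "
from h import *
print(place(18,26,.16))"
```

```text
(array([-0.084, -0.009, -0.001]), array([ 0.38, -0.06, -0.1 ]))
```

Emit:
arm_command(deltas=[[-0.084, 0, 0, 0.2, -0.1, -0.3, 1], [-0.084, 0, 0, 0.2, -0.1, -0.3, 1], [-0.084, 0, 0, 0.2, -0.1, -0.3, 1], [-0.084, 0, 0, 0.2, -0.1, -0.3, 1]])

```text
time_s: 12.38
tcp_pos: [0.5599, 0.2057, 0.1348]
ee_rot: [[-0.202, -0.819, 0.536], [-0.979, 0.165, -0.116], [0.007, -0.549, -0.836]]
wrist_force: [-0.5, 0.7, -2.4]
gripper_width: 0.13
gripper_force: 30.0
```

```bash
cat > st.py <<'E'
from h import *
import sys
print(where(),sense()['joints'].round(1)[3:])
for a in sys.argv[1:]: print(a,*place(*eval(a)))
E
python3 st.py 16,14,.16 1.7,9.5,.16
```

```text
('cover in bay', array([17.7,  2.2, 28.2]), 'rot', array([-0.008, -0.161, -0.001]), 'F bay', array([-1.6,  0.6, -2. ]), 'w', 0.13) [ 100.8  -20.6 -135. ]
16,14,.16 [-0.001 -0.009 -0.001] [0.24 0.39 1.37]
1.7,9.5,.16 [-0.001 -0.009 -0.001] [0.24 1.88 1.59]
```

Emit:
arm_command(deltas=[[0, -0.009, 0, 0.2, 0.3, 0.6, 1], [0, -0.009, 0, 0.2, 0.4, 1.1, 1], [0, -0.009, 0, 0.2, 0.4, 1.1, 1], [0, -0.009, 0, 0.2, 0.4, 1.1, 1]])

```text
time_s: 12.72
tcp_pos: [0.5621, 0.2017, 0.1227]
ee_rot: [[-0.199, -0.82, 0.537], [-0.98, 0.166, -0.109], [0.0, -0.548, -0.837]]
wrist_force: [-0.3, -0.5, -1.6]
gripper_width: 0.136
gripper_force: 30.0
```

```bash
python3 st.py 14.5,9.5,.16 1.7,9.3,.16
```

```text
('cover in bay', array([15.5, -1. , 15.9]), 'rot', array([-0.001, -0.16 , -0.002]), 'F bay', array([-0.8, -0.6, -1.4]), 'w', 0.136) [ 109.   -19.3 -140.3]
14.5,9.5,.16 [ 0.    -0.002 -0.002] [-0.1   0.2   0.61]
1.7,9.3,.16 [ 0.    -0.002 -0.002] [-0.1   1.47  0.43]
```

Emit:
arm_command(deltas=[[0, 0, 0, -0.1, 0.1, 0.3, 1], [0, 0, 0, -0.1, 0.2, 0.6, 1], [0, 0, 0, -0.1, 0.2, 0.6, 1], [0, 0, 0, -0.1, 0.2, 0.6, 1]])

```text
time_s: 13.05
tcp_pos: [0.564, 0.2031, 0.117]
ee_rot: [[-0.198, -0.82, 0.537], [-0.98, 0.166, -0.108], [-0.0, -0.548, -0.837]]
wrist_force: [0.3, 0.2, -1.5]
gripper_width: 0.132
gripper_force: 30.0
```

```bash
python3 st.py 8,9.3,.155 1.7,8.8,.15
```

```text
('cover in bay', array([14.6,  0.8, 10.1]), 'rot', array([-0.   , -0.16 , -0.001]), 'F bay', array([-0.4,  0.3, -1.5]), 'w', 0.132) [ 111.6  -19.2 -142.2]
8,9.3,.155 [-0.005 -0.    -0.001] [ 0.08  0.65 -0.02]
1.7,8.8,.15 [-0.01  -0.    -0.001] [ 0.08  1.26 -0.07]
```

Emit:
arm_command(deltas=[[-0.005, 0, 0, 0.05, 0.3, 0, 1], [-0.01, 0, 0, 0.05, 0.6, 0, 1], [-0.01, 0, 0, 0.05, 0.6, 0, 1], [-0.01, 0, 0, 0.05, 0.6, 0, 1]])

```text
time_s: 13.38
tcp_pos: [0.5587, 0.2037, 0.1138]
ee_rot: [[-0.198, -0.825, 0.529], [-0.98, 0.167, -0.106], [-0.001, -0.539, -0.842]]
wrist_force: [0.4, 1.0, -1.3]
gripper_width: 0.133
gripper_force: 30.0
```

```bash
python3 st.py 1.7,8.8,.15 1.7,8.3,.14
```

```text
('cover in bay', array([8.1, 0.3, 9.4]), 'rot', array([-0.   , -0.15 , -0.001]), 'F bay', array([-0.4,  1. , -1.3]), 'w', 0.133) [ 111.2  -19.  -142.2]
1.7,8.8,.15 [ 0.    -0.    -0.001] [ 0.03  0.64 -0.04]
1.7,8.3,.14 [-0.01  -0.    -0.001] [0.03 0.62 0.02]
```

Emit:
arm_command(deltas=[[-0.005, 0, 0, 0, 0.3, 0, 1], [-0.01, 0, 0, 0, 0.6, 0, 1], [-0.01, 0, 0, 0, 0.6, 0, 1], [-0.01, 0, 0, 0, 0.6, 0, 1]])

```text
time_s: 13.72
tcp_pos: [0.5538, 0.2046, 0.1104]
ee_rot: [[-0.198, -0.831, 0.52], [-0.98, 0.168, -0.105], [-0.0, -0.531, -0.847]]
wrist_force: [0.2, 0.1, -1.5]
gripper_width: 0.129
gripper_force: 30.0
```

```bash
python3 st.py 1.7,6.2,.1 1.7,3.5,.05 1.7,0.5,0
```

```text
('cover in bay', array([1.9, 0.2, 8.4]), 'rot', array([-0.   , -0.14 , -0.002]), 'F bay', array([-0.5,  0.2, -1.4]), 'w', 0.129) [ 110.7  -18.8 -142.1]
1.7,6.2,.1 [-0.04  -0.    -0.002] [ 0.02 -0.08  0.24]
1.7,3.5,.05 [-0.09  -0.    -0.002] [ 0.02 -0.21  0.56]
1.7,0.5,0 [-0.14  -0.    -0.002] [ 0.02 -0.32  0.92]
```

No contact force so far and the tongue is well under the ledge. Now I swing down.

Emit:
arm_command(deltas=[[-0.02, 0, 0, 0, -0.05, 0.12, 1], [-0.04, 0, 0, 0, -0.1, 0.24, 1], [-0.065, 0, 0, 0, -0.15, 0.4, 1], [-0.09, 0, 0, 0, -0.2, 0.56, 1], [-0.09, 0, 0, 0, -0.2, 0.56, 1], [-0.09, 0, 0, 0, -0.2, 0.56, 1]])

```text
time_s: 14.22
tcp_pos: [0.5586, 0.2045, 0.107]
ee_rot: [[-0.197, -0.874, 0.445], [-0.98, 0.176, -0.089], [-0.001, -0.454, -0.891]]
wrist_force: [0.4, -0.2, -1.6]
gripper_width: 0.137
gripper_force: 30.0
```

```bash
python3 st.py 1.7,0.5,0 1.7,0,0
```

```text
('cover in bay', array([1.8, 1.1, 3.7]), 'rot', array([ 0.001, -0.051, -0.001]), 'F bay', array([-0.3, -0.2, -1.6]), 'w', 0.137) [  88.1  -17.  -124.9]
1.7,0.5,0 [-0.051  0.001 -0.001] [ 0.11 -0.14  0.37]
1.7,0,0 [-0.051  0.001 -0.001] [ 0.11 -0.14  0.42]
```

Emit:
arm_command(deltas=[[-0.015, 0, 0, 0.05, -0.05, 0.1, 1], [-0.03, 0, 0, 0.1, -0.1, 0.2, 1], [-0.051, 0, 0, 0.1, -0.14, 0.37, 1], [-0.051, 0, 0, 0.1, -0.14, 0.4, 1], [-0.051, 0, 0, 0.1, -0.14, 0.4, 1], [-0.051, 0, 0, 0.1, -0.14, 0.4, 1]])

```text
time_s: 14.72
tcp_pos: [0.5613, 0.202, 0.1039]
ee_rot: [[-0.197, -0.895, 0.399], [-0.98, 0.18, -0.08], [0.0, -0.407, -0.913]]
wrist_force: [-1.0, 0.0, -0.9]
gripper_width: 0.129
gripper_force: 30.0
```

```bash
python3 st.py 1.7,0,0; python3 - <<'E'
import sys
from h import *
im=[cv2.resize(capture(n)['pixels'],(390,292)) for n in ['top','wrist']]
t=capture('top')['pixels'][150:260,150:250]
cv2.imwrite('pics/in.png',np.hstack([cv2.resize(t,(265,292)),cv2.resize(im[1],(390,292))]))
E
```

```text
('cover in bay', array([ 1.7, -0.8,  0. ]), 'rot', array([-0.,  0., -0.]), 'F bay', array([-1.3, -0.2, -0.4]), 'w', 0.129) [  71.1  -17.4 -111.7]
1.7,0,0 [ 0. -0. -0.] [-0.08  0.    0.  ]
```

View pics/in.png

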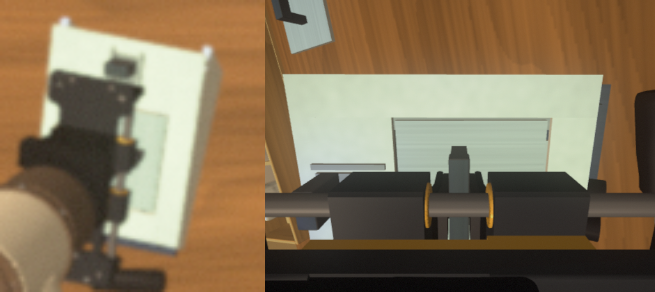

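The cover lies in the opening with small, even gaps. I press lightly, then release and back off.

Emit:
arm_command(deltas=[[0, 0, 0, 0, 0, 0.1, 1], [0, 0, 0, 0, 0, 0.1, 1], [0, 0, 0, 0, 0, 0.1, 1]])

```text
time_s: 15.12
tcp_pos: [0.5614, 0.2018, 0.104]
ee_rot: [[-0.198, -0.895, 0.4], [-0.98, 0.181, -0.08], [-0.001, -0.408, -0.913]]
wrist_force: [-7.4, 0.2, 6.6]
gripper_width: 0.132
gripper_force: 30.0
```

```bash
python3 st.py
```

```text
('cover in bay', array([ 1.9, -1. , -0. ]), 'rot', array([ 0.   , -0.   , -0.001]), 'F bay', array([-4. , -1.3,  9. ]), 'w', 0.132) [  71.5  -17.3 -112. ]
```

Emit:
arm_command(deltas=[[0, 0, 0, 0, 0, 0, 0], [0, 0, 0, 0, 0, 0, 0], [0, 0, 0, 0, 0, 0, 0], [0, 0, 0, 0, 0, 0, 0], [0, 0, 0, 0, 0, -3, 0], [0, 0, 0, 0, 0, -6.5, 0], [0, 0, 0, 0, 0, -6.5, 0], [0, 0, 0, 0, 0, -6.5, 0]])

```text
time_s: 15.78
tcp_pos: [0.5364, 0.2095, 0.1656]
ee_rot: [[-0.196, -0.894, 0.403], [-0.98, 0.182, -0.075], [-0.006, -0.41, -0.912]]
wrist_force: [0.7, 0.9, 0.4]
gripper_width: 0.493
gripper_force: 0.0
```

```bash
python3 -c "
from h import *
print(inbay(),bayd([96,0,95]),sense()['joints'].round(1)[3:])"
```

```text
(array([11.2,  1.7, 99.7]), array([ 0.002, -0.006,  0.002]), array([0.7, 0.9, 0.4]), 0.493) (array([-0.002,  0.006, -0.002]), array([ 0.15, -8.48,  0.48])) [ 46.2 -26.9 -93.9]
```

Emit:
arm_command(deltas=[[0, 0, 0, 0.1, -4, 0, 0], [0, 0, 0, 0.1, -8.4, 0, 0], [0, 0, 0, 0.1, -8.4, 0.2, 0], [0, 0, 0, 0.1, -8.4, 0.2, 0], [0, 0, 0, 0.1, -8.4, 0.2, 0], [0, 0, 0, 0.1, -8.4, 0.2, 0]])

```text
time_s: 16.28
tcp_pos: [0.6106, 0.1896, 0.193]
ee_rot: [[-0.199, -0.896, 0.396], [-0.98, 0.181, -0.082], [0.002, -0.405, -0.914]]
wrist_force: [0.5, 0.8, 0.1]
gripper_width: 0.5
gripper_force: 0.0
```

```bash
python3 -c "
from h import *
print(inbay(),bayd([96,0,37]),sense()['joints'].round(1)[3:])
w=capture('wrist');print(proj(w,O+RB@np.array([.096,0,.047])));cv2.imwrite('pics/knob.png',w['pixels'])"
```

```text
(array([92.4, -3.3, 93.4]), array([-0.003,  0.003,  0.001]), array([0.5, 0.8, 0.1]), 0.5) (array([ 0.003, -0.003, -0.001]), array([-0.34, -0.38,  5.64])) [ 35.2 -32.  -77. ]
[[272.28194811 254.20302471]]
```

View pics/knob.png

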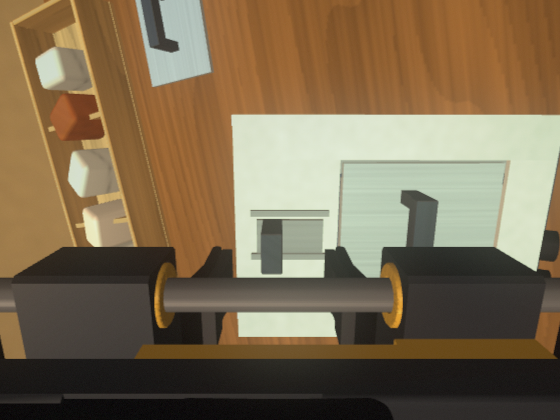

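The cover is flush in the bay and the catch is open, with the knob top at (272,258) as predicted. Now grip it and slide it down.

Emit:
arm_command(deltas=[[0, 0, 0, -0.1, -0.1, 3, 0], [0, 0, 0, -0.1, -0.1, 5.6, 0], [0, 0, 0, -0.1, -0.1, 5.6, 0], [0, 0, 0, -0.1, -0.1, 5.6, 0], [0, 0, 0, -0.1, -0.1, 5.6, 1], [0, 0, 0, -0.1, -0.1, 5.6, 1], [0, 0, 0, -0.1, -0.1, 5.6, 1], [0, 0, 0, -0.1, -0.1, 5.6, 1]])

```text
time_s: 17.0
tcp_pos: [0.6351, 0.1875, 0.1451]
ee_rot: [[-0.198, -0.895, 0.4], [-0.98, 0.181, -0.079], [-0.002, -0.408, -0.913]]
wrist_force: [-0.1, -0.3, 0.1]
gripper_width: 0.277
gripper_force: 0.0
```

Emit:
arm_command(deltas=[[0, 0, 0, 0, 0, 0, 1], [0, 0, 0, 0, 0, 0, 1], [0, 0, 0, 0, 0, 0, 1], [0, 0, 0, 0, 0, 0, 1]])

```text
time_s: 17.33
tcp_pos: [0.6351, 0.1872, 0.1444]
ee_rot: [[-0.198, -0.895, 0.399], [-0.98, 0.181, -0.08], [-0.001, -0.407, -0.913]]
wrist_force: [-1.6, 0.2, 1.7]
gripper_width: 0.137
gripper_force: 30.0
```

```bash
python3 -c "
from h import *
print(inbay(),sense()['gripper_force'],bayd([70,0,37]))"
```

```text
(array([95. , -0.8, 39.1]), array([-0.001, -0.   ,  0.002]), array([-1.6,  0.2,  1.7]), 0.137) 30.000662743113935 (array([ 0.001,  0.   , -0.002]), array([-0.07,  2.5 ,  0.21]))
```

Emit:
arm_command(deltas=[[0, 0, 0, 0, 0.6, 0, 1], [0, 0, 0, 0, 1.2, 0, 1], [0, 0, 0, 0, 1.8, 0, 1], [0, 0, 0, 0, 2.4, 0, 1], [0, 0, 0, 0, 2.6, 0, 1], [0, 0, 0, 0, 2.6, 0, 1], [0, 0, 0, 0, 2.6, 0, 1], [0, 0, 0, 0, 2.6, 0, 1]])

```text
time_s: 18.0
tcp_pos: [0.6127, 0.1918, 0.1343]
ee_rot: [[-0.199, -0.895, 0.4], [-0.98, 0.182, -0.08], [-0.001, -0.408, -0.913]]
wrist_force: [3.6, -1.5, 2.5]
gripper_width: 0.137
gripper_force: 30.0
```

```bash
python3 -c "
from h import *
print(inbay(),sense()['gripper_force'])"
```

```text
(array([70. , -0.7, 39.2]), array([ 0.   , -0.   ,  0.002]), array([ 3.6, -1.5,  2.5]), 0.137) 30.00023634172976
```

Emit:
arm_command(deltas=[[0, 0, 0, 0, 0, 0, 0], [0, 0, 0, 0, 0, 0, 0], [0, 0, 0, 0, 0, 0, 0], [0, 0, 0, 0, 0, 0, 0], [0, 0, 0, 0, 0, -4, 0], [0, 0, 0, 0, 0, -8, 0], [0, 0, 0, 0, 0, -11, 0], [0, 0, 0, 0, 0, -11, 0]])

```text
time_s: 18.67
tcp_pos: [0.5688, 0.2038, 0.2408]
ee_rot: [[-0.195, -0.892, 0.407], [-0.981, 0.181, -0.072], [-0.01, -0.414, -0.91]]
wrist_force: [1.2, 0.5, 0.2]
gripper_width: 0.493
gripper_force: 0.0
```

Emit:
arm_command(deltas=[[0, 0, 0, 5, 0, -3, 0], [0, 0, 0, 5, 0, -3, 0], [0, 0, 0, 5, 0, -3, 0], [0, 0, 0, 5, 0, -3, 0], [0, 0, 0, 5, 0, -3, 0]])

```text
time_s: 19.08
tcp_pos: [0.5461, 0.1543, 0.2607]
ee_rot: [[-0.198, -0.896, 0.398], [-0.98, 0.181, -0.08], [-0.0, -0.406, -0.914]]
wrist_force: [-0.7, 0.1, -0.9]
gripper_width: 0.498
gripper_force: 0.0
```

```bash
python3 - <<'E'
from h import *
print(inbay())
w=capture('wrist');t=capture('scene')['pixels']
print(proj(w,O+np.array([[.070,0,.047],[.038,0,.015],[.008,0,.034]])@RB.T))
cv2.imwrite('pics/end.png',np.hstack([cv2.resize(w['pixels'],(400,300)),cv2.resize(t[190:310,270:430],(400,300))]))
E
```

```text
(array([ 68.7, -50.6, 178.2]), array([-0.001,  0.   ,  0.001]), array([-0.7,  0.1, -0.9]), 0.498)
[[277.08780045 271.58311874]
 [312.94239461 257.08083818]
 [350.57212281 265.23846589]]
```

View pics/end.png

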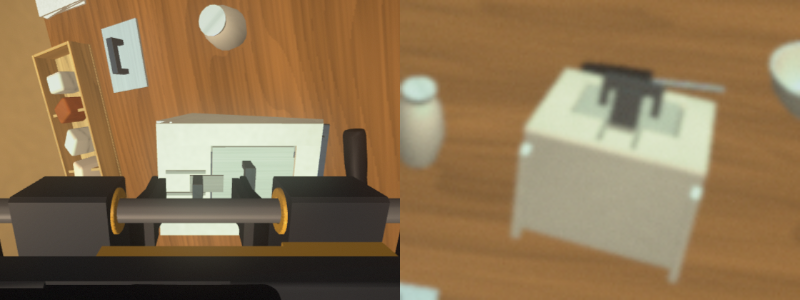

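The cover is flush. The catch plate's lower edge is at column 223, where I predicted it for fully shut, and the arm is clear.

```bash
python3 -c "
from station import finish_job
print(finish_job())"
```

```text
the job is handed in; nothing more can be done
None
```

The cover is hooked under the ledge and lies flush, and the catch is slid fully down over its top edge; I handed the job in at about 19 s, with no verdict returned.

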